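# Pack the client's stone sample tray

### The job

Pack the client's presentation tray with the four stone samples that fit its places: put the round, the square, the small hexagon and the long bar each into the place of its own shape, lying flat on the felt inside the rim. Set each one down gently without dropping it, and leave the two look-alikes, the big hexagon and the short bar, where they lie on the table.

Things in the scene. Friction and masses are not known exactly. Their poses are not given: they have to be found in the camera images.
- round_center (a point): Plain white stone worktop sample, 30 mm thick, about 140 g, lying flat on the table; it is one of the four that belong in the tray. Plan shape: a round disc of 48 mm diameter. The point is its centre, half-way up (15 mm above its underside); z points up, x and y are arbitrary.
- square_center (a point): Plain white stone worktop sample, 30 mm thick, about 180 g, lying flat on the table; it is one of the four that belong in the tray. Plan shape: a square, 48 by 48 mm. The point is its centre, half-way up (15 mm above its underside); z points up, x and y are square to its sides.
- hexagon_center (a point): Plain white stone worktop sample, 30 mm thick, about 143 g, lying flat on the table; it is one of the four that belong in the tray. Plan shape: the SMALL regular hexagon, 46 mm across flats (53 mm across corners). The point is its centre, half-way up (15 mm above its underside); z points up, y is square to one pair of flats, x runs through two corners.
- bar_center (a point): Plain white stone worktop sample, 30 mm thick, about 168 g, lying flat on the table; it is one of the four that belong in the tray. Plan shape: the LONG bar, 72 by 30 mm. The point is its centre, half-way up (15 mm above its underside); z points up, x runs along its 72 mm length.
- big_hexagon_center (a point): Look-alike that does not belong in the tray and must be left where it lies: plain white stone sample, 30 mm thick, the BIG hexagon, 64 mm across flats (74 mm across corners). The point is its centre, half-way up (15 mm above the table); z points up, x runs through two corners.
- short_bar_center (a point): Look-alike that does not belong in the tray and must be left where it lies: plain white stone sample, 30 mm thick, the SHORT bar, 48 by 30 mm. The point is its centre, half-way up (15 mm above the table); z points up, x runs along its length.
- place_round_floor (a point): Place in the fixed dark tray (222 mm square, edge 14 mm high; four places two by two, 103 mm apart, order varies): 100 mm grey felt pad, pale rim 5 mm wide, 6 mm above the felt, around a round space of 66 mm diameter, for the round sample. The point: middle of the felt surface, 9 mm above the table; z up, x, y square to the pad.
- place_square_floor (a point): Place in the fixed dark tray (222 mm square, edge 14 mm high; four places two by two, 103 mm apart, order varies): 100 mm grey felt pad, pale rim 5 mm wide, 6 mm above the felt, around a square space of 66 by 66 mm, for the square sample. The point: middle of the felt surface, 9 mm above the table; z up, x, y square to the pad.
- place_hex_floor (a point): Place in the fixed dark tray (222 mm square, edge 14 mm high; four places two by two, 103 mm apart, order varies): 100 mm grey felt pad, pale rim 5 mm wide, 6 mm above the felt, around a hexagonal space 64 mm across flats, for the small hexagon; it fits there at any turn. The point: middle of the felt surface, 9 mm above the table; z up, x, y square to the pad.
- place_bar_floor (a point): Place in the fixed dark tray (222 mm square, edge 14 mm high; four places two by two, 103 mm apart, order varies): 100 mm grey felt pad, pale rim 5 mm wide, 6 mm above the felt, around an oblong space of 90 by 48 mm, for the long bar. The point: middle of the felt surface, 9 mm above the table; z up, x, y square to the pad; x runs along the 90 mm length.
Not all that is in view belongs to the job. Leave any orange look-alike of the part that bears round_center alone. What is shaped like the part that bears bar_center but pink is not meant.

How it is judged:
By the outcome, as a careful person would: the job done as asked, in the order asked, and still so for the second after the job is handed in, with the robot touching nothing.
It also fails if it takes over 107 s, if anything falls off the work surface, if the arm or the gripper's body presses on something with over 40 N, if the wrist force passes 120 N, or if a joint passes its speed limit or range.

### The arm

A 6-joint arm with a two-finger parallel gripper is mounted at the origin on the work surface. World frame = base frame: x ahead of the robot, y to its left, z up, the work surface at z = 0. Lengths are in m, angles in rad, forces in N, time in s.
With the tool pointing down it reaches from about 0.275 to 0.825 m from the base axis. Payload 5.2 kg.
Tool frame: the origin (TCP) lies on the centre line of the jaws, within the pads' length; the fingertips stand manip.tip_extent ahead of it and the grasp point (between the pads) lies 3 mm ahead of it (manip.tip_extent is the distance from the TCP to the fingertips, in m); z points along the fingers, y is the line along which they close (so a half turn about z gives the same grasp; the last joint's range is limited). The gripper opens to 93 mm and grips with 3 to 60 N. Pads are 15 mm wide; open, the fingers measure 128 mm over their backs; the gripper's body (75 mm by 188 mm) begins 65 mm behind the grasp point.
Start: joints at [1.04, 0.259, 1.535, -0, 1.348, -0.203], TCP at [0.177, 0.521, 0.213] pointing down, gripper open.
Joint ranges: [-3.14, 3.14], [-0.91, 2.08], [0.19, 2.58], [-1.22, 4.36], [0.22, 2.71], [-3.12, 3.12]. Speed limits (rad/s): [2.57, 2.57, 3.14, 3.14, 3.14, 3.14].

### API

Orientations are given as a rotation vector (axis times angle).
In Python, from rig import observe, snapshot, manip, boxes_of, outline_of, mark_of gives the robot as it stands.
- The arm moves only by the tool move_arm, never from a script. Its arguments are lists of equal length, an entry for each row: "rot": the turn, a rotation vector about the tool's x, y, z as a fraction of full scale, a list of three; "travel": the shift along the tool's x, y, z as a fraction of full scale, a list of three; "jaw": the opening, from 0 (shut) to 1 (fully open). In form: {"rot": [[rx, ry, rz], ...], "travel": [[dx, dy, dz], ...], "jaw": [jaw, ...]}. A call has 1 to 20 rows; each row is the pose to reach, as a shift and turn from the pose commanded when the call began, along the tool's axes at that moment, turning the shorter way round; what a row does not reach only later rows make up. Full scale, the value 1, is 0.15 m for a shift and 180 degrees for a turn. A row lasts 1/10 s, in which the tool goes at most 50 mm and 8.59 degrees, less where a joint would pass 70% of its speed; a pose out of reach is approached as far as the arm can. A call with a number of a shift or a turn outside -1 to 1 is refused whole. A call with a gripper value outside its range is refused whole. The fingers move at their own pace and stop on an object; "squeeze" is the grip in N (left out, the last holds). Time passes only in rows, so rows that repeat a pose let the fingers close. It gives the time, the measured TCP pose, the force, the opening and the grip force at its end, in the units of the state.
- observe(): the state, without advancing time (a new reading comes with each control period).
- snapshot(name): name is "scene" or "top" or "wrist"; returns a dict with "img" (400x640x3 uint8, red, green, blue), "z_map" (400x640 float32, m along the optical axis (not along the pixel's ray), 0 where there is no reading), "fx", "fy", "cx", "cy" (pixels), "camera_from_world" (4x4, takes a point from world to camera coordinates); the wrist camera has in their place "tool_from_camera" (4x4, takes a point from camera to tool coordinates, whose origin is the TCP and whose axes are the flange's). Camera axes: x right, y up, looking along -z (the intrinsics and any distortion apply to the point x, -y, -z); pixel columns grow to the right and rows downward; lengths in m; the calibration is good to about 2 mm. A picture is of the moment at which its call begins: read the wrist's pose just before it.
- manip.close_job(): hands the job in; it is judged then, once.
Trained networks look in the newest picture that a camera, given by its name, has taken for a name from the list of things; names that differ only in an ending like _2 or _b are one class to them, and where a whole thing is asked for, a point or a joint stands for the part that bears it (a point fixed in the world has none). Each returns a list of dicts, best first, with "score" (0 to 1); they miss things now and then, are a little off and sometimes report something else, mostly with a low value. They report only what shows in the picture. A call takes as long as a camera call. They do not tell look-alikes from the thing itself.
- boxes_of(label, camera): "box" ([centre column, centre row, width, height] in pixels, round what is visible of it).
- outline_of(label, camera): "region" (400x640 bool, what is visible of it) and "box" ([centre column, centre row, width, height] in pixels, round what is visible of it).
- mark_of(label, camera): "xy" ([column, row] in pixels: a listed point, or the origin of a listed thing).
The state is a dict: "time_s": time; "joint_pos": joint angles; "joint_velocities": joint speeds; "effort": joint torques, N m; "tool_pos": TCP position; "ee_rot": TCP orientation; "wrist_force": force on the tool from outside, world axes, zero at the start; "ft_torque": the same for the moment, N m; "grip_width": finger opening in m; "grip_force": force on a finger pad.
Only numpy, scipy, OpenCV 4.12 (cv2) and the standard library are available. Lean on these libraries where they do the work, as an engineer would, in place of code of your own. Each camera call takes 0.05 s, during which the arm holds its last target. There are 200 camera calls.

## Working session

There is one attempt and no reset: what is moved stays moved. The work goes in short steps, Python scripts to look and compute and a tool call to move; the robot and the scene stay as the last step left them, time stands still between calls to the robot, and variables do not carry over. Pictures are saved under pics/ and viewed, at most 14 in all, crops included, and the job is handed in when it is done.

Besides the shell and the picture viewer there is one more tool, called after "Emit:" by a JSON object that holds its "api" and its "payload". move_arm: Moves the arm, as the interface text tells. Shift numbers are shares of 0.15 m and turn numbers shares of 180 degrees, none past 1 either way. Its arguments: {"type":"object","properties":{"rot":{"type":"array"},"travel":{"type":"array"},"jaw":{"type":"array"},"squeeze":{"type":"number"}},"required":["rot","travel","jaw"]}

```bash
ls; mkdir -p pics
python3 - <<'E'
from rig import observe, snapshot, manip
import cv2
s=observe(); print({k:(s[k] if not hasattr(s[k],'round') else s[k]) for k in s}); print(manip.tip_extent)
for n in ("top","scene"):
    d=snapshot(n); cv2.imwrite(f"pics/{n}0.png",d["img"][:,:,::-1]); print(n,[d[k] for k in ("fx","fy","cx","cy")],d["camera_from_world"], [k for k in d])
E
```

```text
pics
{'time_s': 0.0, 'joint_pos': array([ 1.04025372e+00,  2.59343696e-01,  1.53609884e+00, -9.07615615e-06,
        1.34802476e+00, -2.02800925e-01]), 'joint_velocities': array([-8.33888699e-05, -3.33892838e-04, -4.83064575e-04, -3.94340864e-04,
       -4.07613948e-05,  3.54052020e-04]), 'effort': array([-2.13390772e-04, -4.37318516e+01, -2.84002769e+01,  7.19968672e-02,
        4.11114818e-02, -1.44138953e-04]), 'tool_pos': array([0.17673084, 0.52022148, 0.21181105]), 'ee_rot': array([-5.12402803e-01, -3.09884975e+00,  2.75333466e-03]), 'wrist_force': array([-0.34597473, -0.33742115,  0.04613705]), 'ft_torque': array([ 2.40870503e-03, -8.45509689e-05, -2.84287531e-02]), 'grip_force': 0.0, 'grip_width': 0.0930717461552129}
0.022
top [418.32322727658664, 418.32322727658664, 322.06198824575574, 201.89050355796823] [[ 0.00835615 -0.99968414 -0.02370236  0.03909563]
 [ 0.98775693  0.00455928  0.15593415 -0.49152228]
 [-0.15577684 -0.02471518  0.98748303 -1.08693538]
 [ 0.          0.          0.          1.        ]] ['img', 'z_map', 'fx', 'fy', 'cx', 'cy', 'camera_from_world']
scene [446.5530749515698, 446.5530749515698, 319.63805391061936, 200.79837909842894] [[ 0.4874893   0.87306106  0.01088908 -0.26543394]
 [-0.5093122   0.27420961  0.81572678  0.20453665]
 [ 0.70919339 -0.40320401  0.5783349  -1.53583929]
 [ 0.          0.          0.          1.        ]] ['img', 'z_map', 'fx', 'fy', 'cx', 'cy', 'camera_from_world']
```

View pics/top0.png

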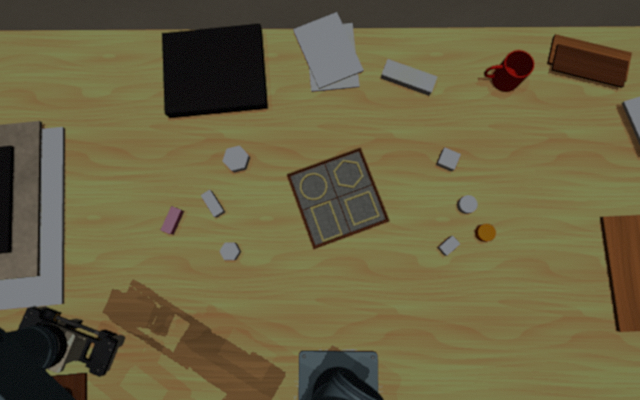

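View pics/scene0.png

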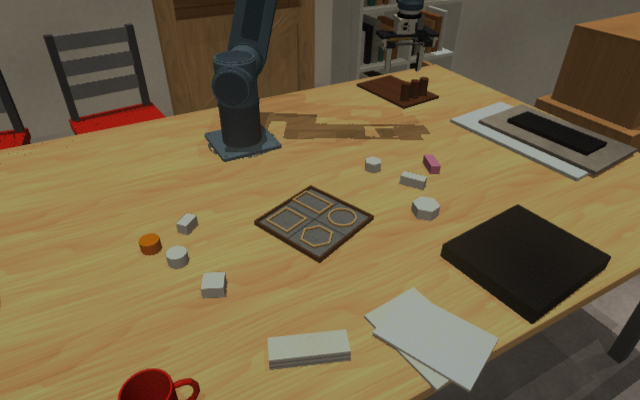

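The top view shows these white pieces:
- big hexagon (236,158) and small hexagon (230,252)
- long bar (213,204) and short bar (449,245)
- square (449,159) and round (468,204)

The decoys are the pink bar (172,220) and the orange disc (486,233). The tray is at (338,198), with places for round (314,186), hexagon (348,173), bar (326,220) and square (362,208). Next I measure all of them from depth.

```bash
cat > h.py <<'E'
import numpy as np, cv2
from rig import observe, snapshot, manip, boxes_of, outline_of, mark_of
from scipy.spatial.transform import Rotation as R
def wfc(d,st=None):
    if "camera_from_world" in d: return np.linalg.inv(d["camera_from_world"])
    T=np.eye(4);T[:3,:3]=R.from_rotvec(st["ee_rot"]).as_matrix();T[:3,3]=st["tool_pos"]
    return T@d["tool_from_camera"]
def cloud(d,st=None):
    z=d["z_map"];v,u=np.mgrid[:z.shape[0],:z.shape[1]]
    p=np.stack([(u-d["cx"])/d["fx"]*z,-(v-d["cy"])/d["fy"]*z,-z],-1)
    T=wfc(d,st);w=p@T[:3,:3].T+T[:3,3];w[z==0]=np.nan;return w
def ray(d,uv,h,st=None):
    T=wfc(d,st);r=T[:3,:3]@np.array([(uv[0]-d["cx"])/d["fx"],-(uv[1]-d["cy"])/d["fy"],-1]);o=T[:3,3]
    return o+r*(h-o[2])/r[2]
def blobs(d,st=None,lo=.02,hi=.045,amin=40):
    w=cloud(d,st);m=((w[...,2]>lo)&(w[...,2]<hi)).astype(np.uint8)
    n,l,s,c=cv2.connectedComponentsWithStats(m)
    out=[]
    for i in range(1,n):
        if s[i,4]<amin: continue
        p=w[l==i]; (cx,cy),(a,b),t=cv2.minAreaRect((p[:,:2]*1000).astype(np.float32))
        if a<b:a,b,t=b,a,t+90
        out.append((c[i].round(),[round(cx),round(cy)],[round(a),round(b)],round((t+90)%180-90,1),round(np.median(p[:,2])*1000,1),d["img"][l==i].mean(0).round(),s[i,4]))
    return out
E
python3 - <<'E'
from h import *
d=snapshot("top")
for b in blobs(d): 
    if b[-1]<600: print(*b)
w=cloud(d)
m=((w[...,2]>.006)&(w[...,2]<.0185)).astype(np.uint8)
n,l,s,c=cv2.connectedComponentsWithStats(m)
for i in range(1,n):
    if s[i,4]>1500:
        p=w[l==i];print('tray?',c[i],s[i],cv2.minAreaRect((p[:,:2]*1000).astype(np.float32)),np.nanmedian(p[:,2]))
for k in ("round","square","hex","bar"):
    print(k,[(m["xy"],round(m["score"],2),ray(d,m["xy"],.009).round(4)) for m in mark_of(f"place_{k}_floor","top")[:2]])
for k in ("round","square","hexagon","bar","big_hexagon","short_bar"):
    print(k,[(np.round(m["xy"]),round(m["score"],2),ray(d,m["xy"],.015).round(3)[:2]) for m in mark_of(f"{k}_center","top")[:3]])
E
```

```text
[517.  66.] [880, -501] [63, 22] 45.5 34.1 [42.  3.  2.] 121
[500.  80.] [847, -458] [100, 35] 58.1 31.7 [49.  9.  5.] 180
[633. 114.] [727, -808] [128, 42] -3.0 32.5 [103. 105. 107.] 437
[236. 158.] [616, 284] [71, 63] 45.8 30.2 [121. 123. 126.] 475
[449. 158.] [617, -305] [50, 49] -23.2 30.5 [120. 122. 124.] 327
[212. 203.] [490, 343] [73, 30] 34.4 29.8 [118. 120. 122.] 303
[468. 203.] [490, -351] [47, 47] -88.0 30.7 [121. 123. 125.] 267
[171. 219.] [443, 454] [72, 32] -20.7 29.7 [116.  84.  97.] 315
[486. 232.] [415, -397] [48, 45] -89.0 30.3 [120.  81.  17.] 275
[449. 245.] [380, -297] [50, 30] -49.4 30.6 [120. 122. 123.] 224
[230. 251.] [360, 289] [51, 45] -89.6 30.2 [120. 122. 125.] 274
[335. 371.] [51, 7] [106, 27] -79.5 31.5 [12. 16. 17.] 87
tray? [329.36660777  51.38339223] [ 294   12   70   79 3396] ((938.4420166015625, 19.537017822265625), (240.4483184814453, 168.69735717773438), 17.862390518188477) 0.012003361922417355
tray? [ 44.26896806 232.45652575] [   0  121   65  188 5417] ((466.50714111328125, 853.9067993164062), (520.9366455078125, 177.07400512695312), 5.763203144
[... 619 characters left out ...]
622, 0.2946, 0.009 ])), ([312.9, 184.3], 0.64, array([0.5455, 0.069 , 0.009 ]))]
square [([362.0, 206.9], 0.85, array([ 0.4825, -0.067 ,  0.009 ]))]
hex [([347.2, 174.7], 0.64, array([ 0.5731, -0.0264,  0.009 ]))]
bar [([326.1, 220.5], 0.89, array([0.4443, 0.0315, 0.009 ]))]
round [(array([484., 231.]), 0.72, array([ 0.418, -0.394]))]
square [(array([449., 157.]), 0.61, array([ 0.622, -0.309]))]
hexagon [(array([228., 248.]), 0.86, array([0.366, 0.299]))]
bar [(array([214., 201.]), 0.92, array([0.495, 0.343])), (array([173., 222.]), 0.78, array([0.436, 0.453])), (array([448., 247.]), 0.56, array([ 0.374, -0.297]))]
big_hexagon [(array([237., 162.]), 0.82, array([0.609, 0.282]))]
short_bar []
```

```bash
python3 - <<'E'
import cv2
i=cv2.imread("pics/top0.png")[130:265,150:510]
cv2.imwrite("pics/crop1.png",cv2.resize(i,None,fx=2.2,fy=2.2,interpolation=cv2.INTER_CUBIC))
E
cat >> h.py <<'E'
def go(x,y,z,psi=None,cur=None):
    "from commanded (x,y,z,psi deg of tool y) cur -> total travel/rot fractions, tool assumed straight down"
    c=cur; a=np.radians(c[3]); ty=np.array([np.cos(a),np.sin(a)]); tx=np.array([-ty[1],ty[0]])  # z down
    d=np.array([x-c[0],y-c[1]]); t=np.array([d@tx,d@ty,-(z-c[2])])/.15
    r=0 if psi is None else -((psi-c[3]+180)%360-180)/180
    print("travel",t.round(4),"rotz",round(r,4))
def pose():
    s=observe();M=R.from_rotvec(s["ee_rot"]).as_matrix()
    print("t",round(s["time_s"],2),"pos",s["tool_pos"].round(4),"psi",round(np.degrees(np.arctan2(M[1,1],M[0,1])),2),"tilt",np.degrees(M[:2,2]).round(2),"F",s["wrist_force"].round(1),"grip",round(s["grip_width"],4),round(s["grip_force"],1),"j6",s["joint_pos"][[0,5]].round(2));return s
E
python3 -c "
from h import *
pose(); go(.49,-.351,.213,None,(.177,.521,.213,71.2))
print(R.from_rotvec(observe()['ee_rot']).as_matrix().round(3))"
```

```text
t 0.65 pos [0.1771 0.5207 0.2127] psi 71.22 tilt [0. 0.] F [ 0.3  0.6 -0.2] grip 0.093 0.0 j6 [ 1.04 -0.2 ]
travel [-3.8488 -4.8307 -0.    ] rotz 0
[[-0.947  0.322  0.   ]
 [ 0.322  0.947  0.   ]
 [-0.     0.    -1.   ]]
```

View pics/crop1.png

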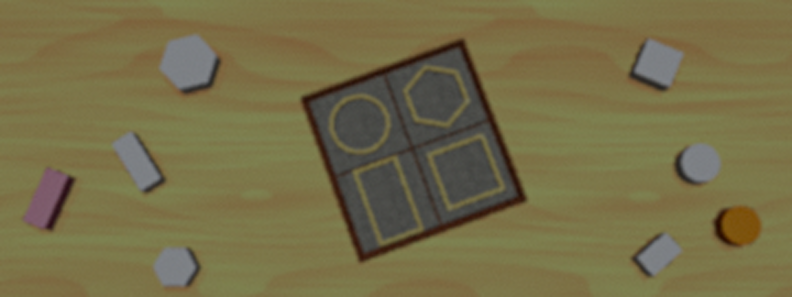

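One line on identities:
- **Round:** white (468,204). The one at (486,233) is orange.
- **Long bar:** white 73x30 at (213,204). (172,220) is pink and (449,245) is only 50 long.
- **Small hexagon:** 51x45 at (230,252). (236,158) is 71x63.
- **Square:** (449,159).

The crop confirms all four and shows the bar place running along the tray's 20.6° axis. I move over the round first.

Emit:
{"api": "move_arm", "payload": {"rot": [[0,0,0],[0,0,0],[0,0,0],[0,0,0],[0,0,0]], "travel": [[-0.77,-0.966,0],[-0.77,-0.966,0],[-0.77,-0.966,0],[-0.77,-0.966,0],[-0.77,-0.966,0]], "jaw": [1,1,1,1,1]}}

```text
time_s: 1.15
tool_pos: [0.2406, 0.3433, 0.2129]
ee_rot: [0.519, 3.098, -0.001]
wrist_force: [-0.3, -0.4, -0.2]
grip_width: 0.0929
grip_force: 0.0
```

Emit:
{"api": "move_arm", "payload": {"rot": [[0,0,0],[0,0,0],[0,0,0],[0,0,0],[0,0,0]], "travel": [[-0.77,-0.966,0],[-0.77,-0.966,0],[-0.77,-0.966,0],[-0.77,-0.966,0],[-0.77,-0.966,0]], "jaw": [1,1,1,1,1]}}

```text
time_s: 1.65
tool_pos: [0.3043, 0.1695, 0.2131]
ee_rot: [0.521, 3.096, -0.001]
wrist_force: [-0.1, -0.4, -1.3]
grip_width: 0.0933
grip_force: 0.0
```

Emit:
{"api": "move_arm", "payload": {"rot": [[0,0,0],[0,0,0],[0,0,0],[0,0,0],[0,0,0]], "travel": [[-0.77,-0.966,0],[-0.77,-0.966,0],[-0.77,-0.966,0],[-0.77,-0.966,0],[-0.77,-0.966,0]], "jaw": [1,1,1,1,1]}}

```text
time_s: 2.15
tool_pos: [0.3674, -0.0047, 0.2129]
ee_rot: [0.519, 3.097, -0.001]
wrist_force: [-0.6, 0.6, 0.6]
grip_width: 0.0925
grip_force: 0.0
```

Emit:
{"api": "move_arm", "payload": {"rot": [[0,0,0],[0,0,0],[0,0,0],[0,0,0],[0,0,0]], "travel": [[-0.77,-0.966,0],[-0.77,-0.966,0],[-0.77,-0.966,0],[-0.77,-0.966,0],[-0.77,-0.966,0]], "jaw": [1,1,1,1,1]}}

```text
time_s: 2.65
tool_pos: [0.4303, -0.1788, 0.2123]
ee_rot: [0.516, 3.098, -0.001]
wrist_force: [-0.2, 1.3, 0.5]
grip_width: 0.0928
grip_force: 0.0
```

Emit:
{"api": "move_arm", "payload": {"rot": [[0,0,0],[0,0,0],[0,0,0],[0,0,0],[0,0,0],[0,0,0]], "travel": [[-0.77,-0.966,0],[-0.77,-0.966,0],[-0.77,-0.966,0],[-0.77,-0.966,0],[-0.77,-0.966,0],[-0.77,-0.966,0]], "jaw": [1,1,1,1,1,1]}}

```text
time_s: 3.25
tool_pos: [0.4915, -0.3488, 0.2118]
ee_rot: [-0.511, -3.098, -0.004]
wrist_force: [-0.8, 1.8, 0.2]
grip_width: 0.0931
grip_force: 0.0
```

Run:
```python
from h import *
s=pose(); d=snapshot("wrist"); cv2.imwrite("pics/w1.png",d["img"][:,:,::-1])
for b in blobs(d,s,amin=300): print(*b)
```

```text
t 3.25 pos [ 0.4915 -0.3488  0.2118] psi 71.27 tilt [-0.05  0.14] F [-0.8  1.8  0.2] grip 0.0931 0.0 j6 [-0.8  -2.05]
[334.  56.] [380, -294] [48, 30] -49.2 31.8 [212. 215. 219.] 1706
[251. 125.] [416, -394] [48, 46] 72.3 31.9 [207. 139.  67.] 1837
[318. 181.] [492, -348] [48, 46] -18.7 32.0 [175. 163. 149.] 1621
[390. 272.] [618, -303] [49, 48] -23.7 31.9 [199. 201. 205.] 1721
```

Emit:
{"api": "move_arm", "payload": {"rot": [[0,0,0],[0,0,0],[0,0,0],[0,0,0],[0,0,0]], "travel": [[0,0.01,0.3],[0,0.01,0.6],[0,0.01,0.85],[0,0.01,1],[0,0.01,1]], "jaw": [0.8,0.8,0.8,0.8,0.8]}}

```text
time_s: 3.8
tool_pos: [0.4893, -0.3451, 0.0597]
ee_rot: [-0.509, -3.094, -0.008]
wrist_force: [0.8, 0.2, -0.4]
grip_width: 0.0742
grip_force: 0.0
```

Emit:
{"api": "move_arm", "payload": {"rot": [[0,0,0],[0,0,0],[0,0,0],[0,0,0]], "travel": [[0,0,0.1],[0,0,0.2],[0,0,0.207],[0,0,0.207]], "jaw": [0.8,0.8,0.8,0.8]}}

```text
time_s: 4.2
tool_pos: [0.4918, -0.3492, 0.0332]
ee_rot: [0.511, 3.098, -0.001]
wrist_force: [0.4, 0.1, -0.3]
grip_width: 0.0744
grip_force: 0.0
```

```bash
python3 -c "
from h import *
pose()"
```

```text
t 4.2 pos [ 0.4918 -0.3492  0.0332] psi 71.27 tilt [ 0.06 -0.06] F [ 0.4  0.1 -0.3] grip 0.0744 0.0 j6 [-0.8  -2.05]
```

Emit:
{"api": "move_arm", "payload": {"rot": [[0,0,0],[0,0,0],[0,0,0],[0,0,0],[0,0,0],[0,0,0],[0,0,0],[0,0,0],[0,0,0],[0,0,0]], "travel": [[0,0,0],[0,0,0],[0,0,0],[0,0,0],[0,0,0],[0,0,0],[0,0,-0.1],[0,0,-0.25],[0,0,-0.4],[0,0,-0.4]], "jaw": [0.4,0.4,0.4,0.4,0.4,0.4,0.4,0.4,0.4,0.4], "squeeze": 25}}

```text
time_s: 5.2
tool_pos: [0.4927, -0.3514, 0.0948]
ee_rot: [0.512, 3.095, -0.006]
wrist_force: [0.3, -0.6, 0.2]
grip_width: 0.0374
grip_force: 0.0
```

Run:
```python
from h import *
s=pose(); d=snapshot("wrist"); cv2.imwrite("pics/w2.png",d["img"][:,:,::-1])
for b in blobs(d,s,amin=300): print(*b)
d=snapshot("top")
for b in blobs(d):
    if b[-1]<600: print(*b[:5])
```

```text
t 5.2 pos [ 0.4927 -0.3514  0.0948] psi 71.22 tilt [ 0.24 -0.25] F [ 0.3 -0.6  0.2] grip 0.0374 0.0 j6 [-0.8  -2.05]
[344.  29.] [381, -295] [46, 30] -49.1 31.8 [234. 235. 237.] 3255
[222. 127.] [416, -393] [47, 47] -25.8 31.9 [231. 159.  77.] 4099
[321. 209.] [491, -348] [47, 47] 16.9 31.9 [182. 170. 156.] 3418
[517.  66.] [881, -502] [63, 22] 47.5 33.0
[500.  81.] [847, -458] [100, 36] 57.8 31.9
[633. 114.] [728, -808] [126, 43] -2.9 32.6
[236. 158.] [616, 283] [72, 63] 45.8 29.9
[449. 158.] [617, -305] [49, 49] -22.9 30.7
[212. 203.] [490, 344] [74, 31] 33.7 29.7
[462. 201.] [498, -335] [28, 13] -43.9 30.4
[171. 220.] [443, 454] [72, 31] -20.8 29.7
[230. 251.] [360, 289] [52, 46] -89.4 30.1
[345. 371.] [54, -25] [82, 15] 68.0 32.4
[ 66. 393.] [-7, 697] [33, 13] 43.7 32.9
[ 45. 393.] [-5, 750] [22, 7] 62.8 32.8
[ 26. 394.] [-10, 801] [22, 6] 68.8 31.9
```

View pics/w2.png

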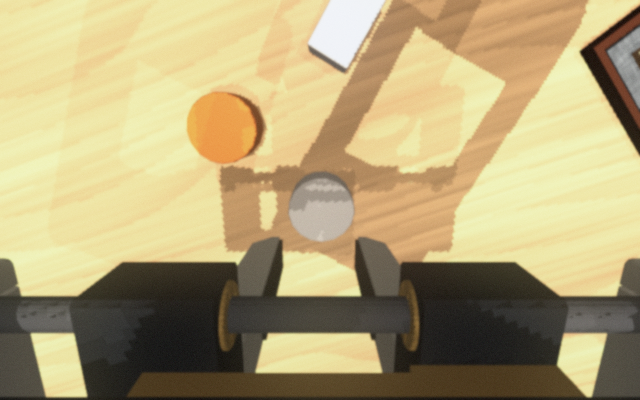

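The fingers shut on nothing. The round still lies at (321,209) in this view, unmoved at (491,-348), most likely because I lifted before the fingers had closed. I reopen, go down and close again, checking the grip before lifting.

Emit:
{"api": "move_arm", "payload": {"rot": [[0,0,0],[0,0,0],[0,0,0],[0,0,0],[0,0,0],[0,0,0],[0,0,0],[0,0,0],[0,0,0],[0,0,0],[0,0,0],[0,0,0]], "travel": [[0,0,0],[0,0,0],[0,0,0],[0,0,0],[0,0,0],[0,0,0],[0,0,0],[0,0,0.1],[0,0,0.25],[0,0,0.35],[0,0,0.41],[0,0,0.41]], "jaw": [0.75,0.75,0.75,0.75,0.75,0.75,0.75,0.75,0.75,0.75,0.75,0.75]}}

```text
time_s: 6.5
tool_pos: [0.4904, -0.349, 0.0289]
ee_rot: [-0.512, -3.098, -0.002]
wrist_force: [0.3, -0.6, 0.5]
grip_width: 0.0695
grip_force: 0.0
```

Emit:
{"api": "move_arm", "payload": {"rot": [[0,0,0],[0,0,0],[0,0,0],[0,0,0],[0,0,0]], "travel": [[0,0,0],[0,0,0],[0,0,0],[0,0,0],[0,0,0]], "jaw": [0.3,0.3,0.3,0.3,0.3], "squeeze": 30}}

```text
time_s: 7.0
tool_pos: [0.4912, -0.3498, 0.0305]
ee_rot: [0.512, 3.099, -0.001]
wrist_force: [-0.0, 0.0, -0.6]
grip_width: 0.0343
grip_force: 0.0
```

Emit:
{"api": "move_arm", "payload": {"rot": [[0,0,0],[0,0,0],[0,0,0],[0,0,0],[0,0,0]], "travel": [[0,0,0],[0,0,0],[0,0,0],[0,0,0],[0,0,0]], "jaw": [0.3,0.3,0.3,0.3,0.3]}}

```text
time_s: 7.5
tool_pos: [0.491, -0.3497, 0.0301]
ee_rot: [-0.513, -3.099, -0.0]
wrist_force: [-1.1, -0.4, 0.1]
grip_width: 0.0278
grip_force: 0.0
```

Run:
```python
from h import *
s=pose(); d=snapshot("wrist"); cv2.imwrite("pics/w3.png",d["img"][:,:,::-1]); print(d["tool_from_camera"].round(3),d["fx"],d["cx"],d["cy"])
w=cloud(d,s)
for v in (200,240,260,280,300,340): print(v,[w[v,u].round(3).tolist() for u in (250,270,290,321,350,370,390)])
e=snapshot("scene"); i=e["img"][180:300,100:260,::-1]; cv2.imwrite("pics/s3.png",cv2.resize(i,None,fx=4,fy=4,interpolation=cv2.INTER_CUBIC))
```

```text
t 7.5 pos [ 0.491  -0.3497  0.0301] psi 71.22 tilt [-0.  0.] F [-1.1 -0.4  0.1] grip 0.0278 0.0 j6 [-0.8  -2.05]
[[-0.001  0.967  0.256  0.07 ]
 [ 1.     0.001  0.     0.001]
 [ 0.     0.256 -0.967 -0.174]
 [ 0.     0.     0.     1.   ]] 344.56340137383864 318.3545565008297 203.20486681425018
200 [[0.46, -0.382, 0.002], [0.464, -0.371, 0.001], [0.468, -0.359, 0.001], [0.47, -0.34, 0.018], [0.479, -0.325, 0.003], [0.483, -0.313, 0.003], [0.487, -0.302, 0.003]]
240 [[0.484, -0.391, 0.002], [0.488, -0.38, 0.002], [0.48, -0.361, 0.038], [0.487, -0.346, 0.033], [0.488, -0.331, 0.042], [0.508, -0.321, 0.002], [0.512, -0.309, 0.003]]
260 [[0.496, -0.396, 0.003], [0.476, -0.366, 0.067], [0.487, -0.362, 0.048], [0.498, -0.35, 0.033], [0.489, -0.333, 0.063], [0.49, -0.325, 0.067], [0.526, -0.312, 0.001]]
280 [[0.455, -0.353, 0.133], [0.477, -0.363, 0.085], [0.518, -0.377, 0.002], [0.51, -0.354, 0.031], [0.497, -0.336, 0.065], [0.489, -0.328, 0.086], [0.463, -0.323, 0.136]]
300 [[0.457, -0.353, 0.138], [0.459, -0.349, 0.137], [0.46, -0.345, 0.137], [0.462, -0.338, 0.137], [0.465, -0.333, 0.136], [0.466, -0.328, 0.137], [0.464, -0.324, 0.141]]
340 [[0.465, -0.356, 0.14], [0.486, -0.364, 0.109], [0.56, -0.393, 0.002], [0.567, -0.373, 0.001], [0.573, -0.354, 0.002], [0.493, -0.333, 0.114], [0.472, -0.327, 0.143]]
```

View pics/w3.png

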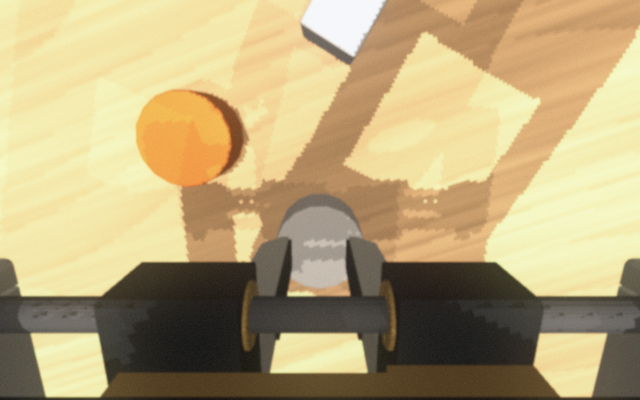

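View pics/s3.png

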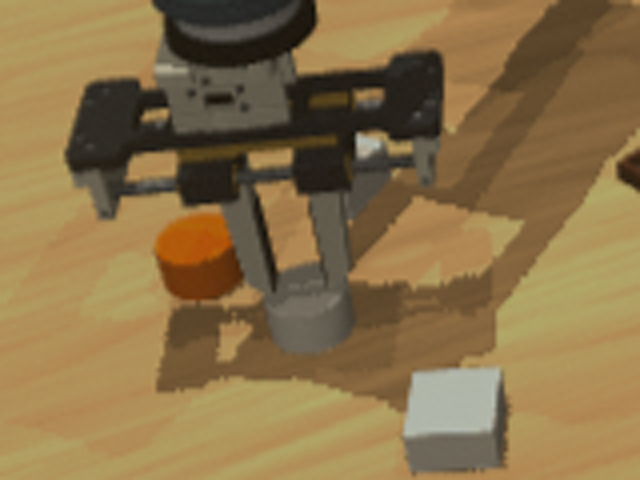

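Both views show the fingertips at (288,238) and (355,238) closed just above the disc's top face, although the TCP reads z=0.030. So the tips stand much less far ahead of the TCP than 22 mm. I check this.

By depth, the tips sit at about tool z = -0.007, roughly 29 mm shorter than stated, while the camera and table heights agree with the TCP pose. I'll trust the picture: open, go about 20 mm lower, and check force and tip height.

Emit:
{"api": "move_arm", "payload": {"rot": [[0,0,0],[0,0,0],[0,0,0],[0,0,0],[0,0,0],[0,0,0],[0,0,0],[0,0,0],[0,0,0],[0,0,0],[0,0,0],[0,0,0],[0,0,0]], "travel": [[0,0,-0.03],[0,0,-0.03],[0,0,-0.03],[0,0,-0.03],[0,0,-0.03],[0,0,-0.03],[0,0,-0.03],[0,0,-0.03],[0,0,0],[0,0,0.04],[0,0,0.08],[0,0,0.12],[0,0,0.12]], "jaw": [0.75,0.75,0.75,0.75,0.75,0.75,0.75,0.75,0.75,0.75,0.75,0.75,0.75]}}

```text
time_s: 8.95
tool_pos: [0.4904, -0.349, 0.0107]
ee_rot: [-0.512, -3.098, -0.002]
wrist_force: [-0.9, -0.2, 0.8]
grip_width: 0.07
grip_force: 0.0
```

```bash
cat >> h.py <<'E'
def tips(d):
    z=d["z_map"];v,u=np.mgrid[:400,:640];T=d["tool_from_camera"]
    p=np.stack([(u-d["cx"])/d["fx"]*z,-(v-d["cy"])/d["fy"]*z,-z],-1)@T[:3,:3].T+T[:3,3]
    return p
E
python3 - <<'E'
from h import *
s=pose(); d=snapshot("wrist"); p=tips(d)
for y in range(216,256,4): print(y,[(c,p[y,c].round(3).tolist()) for c in (234,240,246,252,390,396,402)])
cv2.imwrite("pics/w4.png",d["img"][:,:,::-1])
E
```

```text
t 8.95 pos [ 0.4904 -0.349   0.0107] psi 71.22 tilt [-0.1  0.1] F [-0.9 -0.2  0.8] grip 0.07 0.0 j6 [-0.8  -2.05]
216 [(234, [0.014, -0.046, 0.01]), (240, [0.015, -0.043, 0.008]), (246, [0.015, -0.039, 0.009]), (252, [0.014, -0.036, 0.01]), (390, [0.015, 0.041, 0.009]), (396, [0.015, 0.044, 0.009]), (402, [0.015, 0.047, 0.008])]
220 [(234, [0.012, -0.046, 0.009]), (240, [0.012, -0.043, 0.009]), (246, [0.013, -0.039, 0.008]), (252, [0.012, -0.036, 0.008]), (390, [0.012, 0.041, 0.008]), (396, [0.012, 0.044, 0.009]), (402, [0.012, 0.047, 0.009])]
224 [(234, [0.01, -0.046, 0.009]), (240, [0.01, -0.043, 0.01]), (246, [0.01, -0.039, 0.009]), (252, [0.01, -0.036, 0.009]), (390, [0.01, 0.041, 0.008]), (396, [0.01, 0.044, 0.009]), (402, [0.01, 0.048, 0.009])]
228 [(234, [0.007, -0.047, 0.01]), (240, [0.008, -0.043, 0.009]), (246, [0.008, -0.04, 0.009]), (252, [0.007, -0.036, 0.01]), (390, [0.007, 0.041, 0.009]), (396, [0.008, 0.044, 0.009]), (402, [0.008, 0.048, 0.009])]
232 [(234, [0.005, -0.047, 0.009]), (240, [0.005, -0.043, 0.008]), (246, [0.005, -0.04, 0.009]), (252, [0.005, -0.036, 0.00
[... 507 characters left out ...]
 [0.009, 0.042, -0.013])]
244 [(234, [0.009, -0.04, -0.019]), (240, [0.009, -0.037, -0.018]), (246, [0.007, -0.035, -0.015]), (252, [-0.002, -0.037, 0.008]), (390, [0.007, 0.036, -0.015]), (396, [0.008, 0.039, -0.017]), (402, [0.009, 0.041, -0.018])]
248 [(234, [0.009, -0.039, -0.023]), (240, [0.009, -0.036, -0.023]), (246, [0.007, -0.034, -0.018]), (252, [-0.004, -0.037, 0.009]), (390, [0.006, 0.036, -0.018]), (396, [0.009, 0.037, -0.023]), (402, [0.009, 0.04, -0.024])]
252 [(234, [0.009, -0.037, -0.029]), (240, [0.007, -0.036, -0.025]), (246, [0.006, -0.034, -0.02]), (252, [-0.007, -0.037, 0.008]), (390, [0.005, 0.036, -0.019]), (396, [0.007, 0.037, -0.024]), (402, [0.009, 0.039, -0.029])]
```

View pics/w4.png

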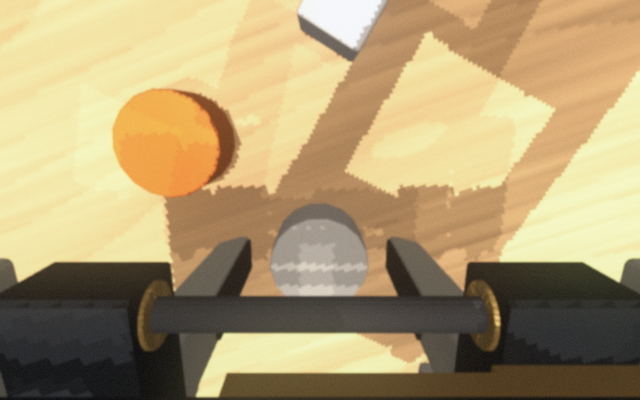

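The picture shows the tips at (250,240) and (388,240) straddling the disc with little overlap, about 20 mm above the table. I go 10 mm lower and close.

Emit:
{"api": "move_arm", "payload": {"rot": [[0,0,0],[0,0,0],[0,0,0],[0,0,0],[0,0,0],[0,0,0],[0,0,0],[0,0,0],[0,0,0],[0,0,0],[0,0,0]], "travel": [[0,0,0.04],[0,0,0.07],[0,0,0.07],[0,0,0.07],[0,0,0.07],[0,0,0.07],[0,0,0.07],[0,0,0.07],[0,0,0.07],[0,0,0.07],[0,0,0.07]], "jaw": [0.75,0.75,0.75,0.3,0.3,0.3,0.3,0.3,0.3,0.3,0.3], "squeeze": 30}}

```text
time_s: 10.1
tool_pos: [0.4912, -0.3498, 0.0018]
ee_rot: [0.512, 3.099, -0.0]
wrist_force: [0.2, 1.0, 2.2]
grip_width: 0.0476
grip_force: 30.0
```

Emit:
{"api": "move_arm", "payload": {"rot": [[0,0,0],[0,0,0],[0,0,0],[0,0,0],[0,0,0]], "travel": [[0,0,-0.05],[0,0,-0.2],[0,0,-0.35],[0,0,-0.4],[0,0,-0.4]], "jaw": [0.3,0.3,0.3,0.3,0.3]}}

```text
time_s: 10.6
tool_pos: [0.4916, -0.3504, 0.0629]
ee_rot: [0.512, 3.098, -0.003]
wrist_force: [-0.5, 0.6, -1.8]
grip_width: 0.0476
grip_force: 30.0
```

Emit:
{"api": "move_arm", "payload": {"rot": [[0,0,0],[0,0,0],[0,0,0],[0,0,0],[0,0,0]], "travel": [[0.04,0.2,0],[0.1,0.45,0],[0.15,0.7,0],[0.192,0.911,0],[0.192,0.911,0]], "jaw": [0.3,0.3,0.3,0.3,0.3]}}

```text
time_s: 11.1
tool_pos: [0.5065, -0.2063, 0.0601]
ee_rot: [-0.507, -3.097, -0.005]
wrist_force: [-0.2, -0.2, -1.1]
grip_width: 0.0477
grip_force: 30.0
```

Emit:
{"api": "move_arm", "payload": {"rot": [[0,0,0],[0,0,0],[0,0,0],[0,0,0],[0,0,0]], "travel": [[0.05,0.25,0],[0.1,0.5,0],[0.15,0.75,0],[0.192,0.911,0],[0.192,0.911,0]], "jaw": [0.3,0.3,0.3,0.3,0.3]}}

```text
time_s: 11.6
tool_pos: [0.5236, -0.0698, 0.0605]
ee_rot: [-0.507, -3.098, -0.002]
wrist_force: [-0.4, -1.0, -2.3]
grip_width: 0.0472
grip_force: 30.0
```

Emit:
{"api": "move_arm", "payload": {"rot": [[0,0,0],[0,0,0],[0,0,0],[0,0,0],[0,0,0],[0,0,0]], "travel": [[0.05,0.25,0],[0.1,0.5,0],[0.15,0.75,0],[0.192,0.911,0],[0.192,0.911,0],[0.192,0.911,0]], "jaw": [0.3,0.3,0.3,0.3,0.3,0.3]}}

```text
time_s: 12.2
tool_pos: [0.5412, 0.0654, 0.061]
ee_rot: [-0.511, -3.099, 0.001]
wrist_force: [0.3, -0.3, -1.8]
grip_width: 0.0473
grip_force: 30.0
```

Run:
```python
from h import *
s=pose(); d=snapshot("wrist"); p=cloud(d,s); cv2.imwrite("pics/w5.png",d["img"][:,:,::-1])
for k in ("round","square","hex","bar"):
    print(k,[(m["xy"],round(m["score"],2),ray(d,m["xy"],.009,s).round(4)) for m in mark_of(f"place_{k}_floor","wrist")[:2]])
```

```text
t 12.2 pos [0.5412 0.0654 0.061 ] psi 71.27 tilt [-0.05 -0.04] F [ 0.3 -0.3 -1.8] grip 0.0473 30.0 j6 [-0.08 -1.33]
round [([323.3, 217.8], 0.95, array([0.5423, 0.0694, 0.009 ]))]
square [([110.7, 195.8], 0.82, array([ 0.4814, -0.0615,  0.009 ]))]
hex []
bar [([221.2, 96.8], 0.74, array([0.4464, 0.034 , 0.009 ]))]
```

View pics/w5.png

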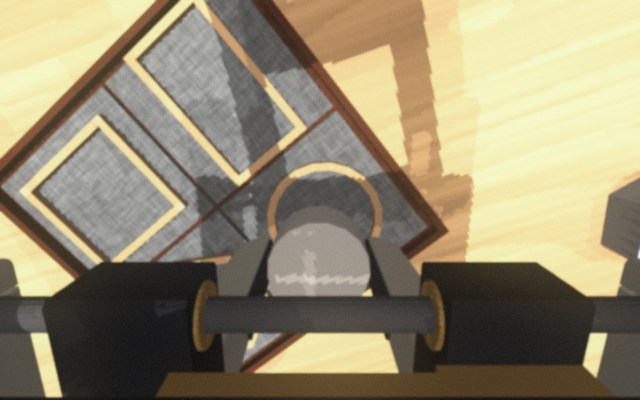

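The picture shows the gripped disc at (318,255) and its rim centred near (323,218), with the bar place above and the square place to the left. I shift 2.5 mm and lower.

Emit:
{"api": "move_arm", "payload": {"rot": [[0,0,0],[0,0,0],[0,0,0],[0,0,0],[0,0,0],[0,0,0],[0,0,0]], "travel": [[0,0.018,0.1],[0,0.018,0.2],[0,0.018,0.28],[0,0.018,0.31],[0,0.018,0.325],[0,0.018,0.33],[0,0.018,0.33]], "jaw": [0.3,0.3,0.3,0.3,0.3,0.3,0.3]}}

```text
time_s: 13.15
tool_pos: [0.5425, 0.0687, 0.0125]
ee_rot: [0.513, 3.099, 0.0]
wrist_force: [0.1, 1.1, -1.0]
grip_width: 0.0475
grip_force: 30.0
```

Emit:
{"api": "move_arm", "payload": {"rot": [[0,0,0],[0,0,0]], "travel": [[0,0,0.005],[0,0,0.005]], "jaw": [0.3,0.3]}}

```text
time_s: 13.35
tool_pos: [0.5423, 0.0688, 0.0117]
ee_rot: [0.512, 3.099, 0.0]
wrist_force: [0.5, -0.2, -1.5]
grip_width: 0.0474
grip_force: 30.0
```

Emit:
{"api": "move_arm", "payload": {"rot": [[0,0,0],[0,0,0],[0,0,0]], "travel": [[0,0,0.004],[0,0,0.007],[0,0,0.007]], "jaw": [0.3,0.3,0.3]}}

```text
time_s: 13.65
tool_pos: [0.5423, 0.0688, 0.0108]
ee_rot: [0.512, 3.099, 0.0]
wrist_force: [-2.0, 0.3, 5.0]
grip_width: 0.0474
grip_force: 30.0
```

Emit:
{"api": "move_arm", "payload": {"rot": [[0,0,0],[0,0,0]], "travel": [[0,0,0.003],[0,0,0.003]], "jaw": [0.3,0.3]}}

```text
time_s: 13.85
tool_pos: [0.5423, 0.0688, 0.0108]
ee_rot: [0.512, 3.099, -0.0]
wrist_force: [-2.1, 0.1, 7.7]
grip_width: 0.0474
grip_force: 30.0
```

Emit:
{"api": "move_arm", "payload": {"rot": [[0,0,0],[0,0,0],[0,0,0],[0,0,0],[0,0,0],[0,0,0],[0,0,0],[0,0,0],[0,0,0],[0,0,0]], "travel": [[0,0,0],[0,0,0],[0,0,0],[0,0,0],[0,0,0],[0,0,-0.05],[0,0,-0.2],[0,0,-0.4],[0,0,-0.6],[0,0,-0.6]], "jaw": [0.75,0.75,0.75,0.75,0.75,0.75,0.75,0.75,0.75,0.75]}}

```text
time_s: 14.85
tool_pos: [0.5453, 0.0686, 0.1046]
ee_rot: [0.511, 3.091, 0.001]
wrist_force: [0.5, 0.3, 0.2]
grip_width: 0.0698
grip_force: 0.0
```

Emit:
{"api": "move_arm", "payload": {"rot": [[0,0,0],[0,0,0],[0,0,0],[0,0,0]], "travel": [[-0.14,-0.24,0],[-0.28,-0.48,0],[-0.424,-0.731,0],[-0.424,-0.731,0]], "jaw": [0.75,0.75,0.75,0.75]}}

```text
time_s: 15.25
tool_pos: [0.5681, -0.0605, 0.0995]
ee_rot: [0.519, 3.097, -0.003]
wrist_force: [-0.3, -0.1, -0.4]
grip_width: 0.0697
grip_force: 0.0
```

Emit:
{"api": "move_arm", "payload": {"rot": [[0,0,0],[0,0,0],[0,0,0],[0,0,0]], "travel": [[-0.14,-0.24,0],[-0.28,-0.48,0],[-0.424,-0.731,0],[-0.424,-0.731,0]], "jaw": [0.75,0.75,0.75,0.75]}}

```text
time_s: 15.65
tool_pos: [0.5926, -0.1846, 0.0993]
ee_rot: [0.519, 3.097, -0.003]
wrist_force: [0.1, 0.3, -0.4]
grip_width: 0.0696
grip_force: 0.0
```

Emit:
{"api": "move_arm", "payload": {"rot": [[0,0,0],[0,0,0.01],[0,0,0.025],[0,0,0.025],[0,0,0.025]], "travel": [[-0.14,-0.24,0],[-0.28,-0.48,0],[-0.424,-0.731,0],[-0.424,-0.731,0],[-0.424,-0.731,0]], "jaw": [0.75,0.75,0.75,0.75,0.75]}}

```text
time_s: 16.15
tool_pos: [0.6163, -0.3034, 0.0987]
ee_rot: [-0.635, -3.075, -0.002]
wrist_force: [0.9, 0.5, -0.2]
grip_width: 0.0697
grip_force: 0.0
```

Run:
```python
from h import *
s=pose(); d=snapshot("wrist")
for b in blobs(d,s,amin=300): print(*b)
d=snapshot("top")
for b in blobs(d,hi=.06):
    if b[-1]<600 and 250<b[0][0]<400 and b[0][1]<300: print(*b)
```

```text
t 16.15 pos [ 0.6163 -0.3034  0.0987] psi 66.66 tilt [-0.09  0.11] F [ 0.9  0.5 -0.2] grip 0.0697 0.0 j6 [-0.62 -1.78]
[67. 11.] [431, -399] [44, 16] 70.5 31.4 [190. 121.  56.] 1695
[319. 211.] [618, -302] [48, 48] -23.6 31.9 [172. 161. 148.] 4274
[314. 184.] [541, 66] [47, 46] -23.9 39.3 [142. 145. 149.] 257
```

The round lies in its place: (541,66), top face at 39 mm. Next, the square.

Emit:
{"api": "move_arm", "payload": {"rot": [[0,0,0],[0,0,0],[0,0,0],[0,0,0],[0,0,0],[0,0,0]], "travel": [[-0.005,0.005,0.2],[-0.005,0.005,0.4],[-0.005,0.005,0.55],[-0.005,0.005,0.62],[-0.005,0.005,0.65],[-0.005,0.005,0.65]], "jaw": [0.75,0.75,0.75,0.75,0.75,0.75]}}

```text
time_s: 16.85
tool_pos: [0.6181, -0.3029, 0.0026]
ee_rot: [-0.632, -3.077, -0.0]
wrist_force: [1.1, -0.8, -0.6]
grip_width: 0.0699
grip_force: 0.0
```

Emit:
{"api": "move_arm", "payload": {"rot": [[0,0,0],[0,0,0],[0,0,0],[0,0,0],[0,0,0],[0,0,0],[0,0,0],[0,0,0]], "travel": [[0,0,0],[0,0,0],[0,0,0],[0,0,0],[0,0,0],[0,0,0],[0,0,0],[0,0,0]], "jaw": [0.3,0.3,0.3,0.3,0.3,0.3,0.3,0.3]}}

```text
time_s: 17.65
tool_pos: [0.6183, -0.304, 0.0034]
ee_rot: [0.634, 3.076, -0.001]
wrist_force: [0.1, 0.9, 6.4]
grip_width: 0.0479
grip_force: 30.0
```

```bash
python3 -c "
from h import *
s=pose(); p=s['tool_pos']; go(.482,-.063,p[2],None,(*p,66.7))"
```

```text
t 17.65 pos [ 0.6183 -0.304   0.0034] psi 66.71 tilt [ 0.08 -0.04] F [0.1 0.9 6.4] grip 0.0479 30.0 j6 [-0.62 -1.78]
travel [ 1.4703  1.1159 -0.    ] rotz 0
```

Emit:
{"api": "move_arm", "payload": {"rot": [[0,0,0],[0,0,0],[0,0,0],[0,0,0],[0,0,0]], "travel": [[0,0,-0.05],[0,0,-0.2],[0,0,-0.35],[0,0,-0.4],[0,0,-0.4]], "jaw": [0.3,0.3,0.3,0.3,0.3]}}

```text
time_s: 18.15
tool_pos: [0.6184, -0.3041, 0.0635]
ee_rot: [0.634, 3.075, -0.002]
wrist_force: [0.0, -1.1, -1.4]
grip_width: 0.0478
grip_force: 30.0
```

Emit:
{"api": "move_arm", "payload": {"rot": [[0,0,0],[0,0,0],[0,0,0],[0,0,0],[0,0,0]], "travel": [[0.18,0.14,0],[0.37,0.28,0],[0.55,0.42,0],[0.735,0.558,0],[0.735,0.558,0]], "jaw": [0.3,0.3,0.3,0.3,0.3]}}

```text
time_s: 18.65
tool_pos: [0.5454, -0.1782, 0.0603]
ee_rot: [-0.629, -3.071, -0.005]
wrist_force: [-0.1, 0.0, -1.0]
grip_width: 0.0479
grip_force: 30.0
```

Emit:
{"api": "move_arm", "payload": {"rot": [[0,0,0.04],[0,0,0.08],[0,0,0.12],[0,0,0.16],[0,0,0.2],[0,0,0.24],[0,0,0.256],[0,0,0.256]], "travel": [[0.15,0.1,0],[0.3,0.22,0],[0.45,0.34,0],[0.6,0.45,0],[0.735,0.558,0],[0.735,0.558,0],[0.735,0.558,0],[0.735,0.558,0]], "jaw": [0.3,0.3,0.3,0.3,0.3,0.3,0.3,0.3]}}

```text
time_s: 19.45
tool_pos: [0.4812, -0.0628, 0.0616]
ee_rot: [-1.787, -2.583, 0.001]
wrist_force: [-0.1, 0.2, -2.0]
grip_width: 0.0477
grip_force: 30.0
```

Run:
```python
from h import *
s=pose(); d=snapshot("wrist")
for k in ("round","square","hex","bar"):
    print(k,[(m["xy"],round(m["score"],2),ray(d,m["xy"],.009,s).round(4)) for m in mark_of(f"place_{k}_floor","wrist")[:2]])
p=s['tool_pos']; go(.482,-.063,.0124,20.6,(*p,20.6))
```

```text
t 19.45 pos [ 0.4812 -0.0628  0.0616] psi 20.64 tilt [-0.06  0.01] F [-0.1  0.2 -2. ] grip 0.0477 30.0 j6 [-0.36 -0.72]
round []
square [([316.8, 253.7], 0.33, array([ 0.4899, -0.087 ,  0.009 ]))]
hex [([468.9, 219.2], 0.76, array([ 0.5789, -0.0262,  0.009 ]))]
bar [([318.0, 58.5], 0.9, array([0.4454, 0.0337, 0.009 ])), ([317.3, 253.0], 0.63, array([ 0.49  , -0.0864,  0.009 ]))]
travel [-0.0034  0.0045  0.3283] rotz -0.0
```

Emit:
{"api": "move_arm", "payload": {"rot": [[0,0,0],[0,0,0],[0,0,0],[0,0,0],[0,0,0],[0,0,0]], "travel": [[0,0,0.1],[0,0,0.2],[0,0,0.28],[0,0,0.31],[0,0,0.317],[0,0,0.317]], "jaw": [0.3,0.3,0.3,0.3,0.3,0.3]}}

```text
time_s: 20.3
tool_pos: [0.4817, -0.0629, 0.0149]
ee_rot: [1.787, 2.583, 0.0]
wrist_force: [0.5, 0.3, -2.1]
grip_width: 0.0478
grip_force: 30.0
```

Emit:
{"api": "move_arm", "payload": {"rot": [[0,0,0],[0,0,0],[0,0,0]], "travel": [[0,0,0.004],[0,0,0.007],[0,0,0.007]], "jaw": [0.3,0.3,0.3]}}

```text
time_s: 20.6
tool_pos: [0.4817, -0.0628, 0.0141]
ee_rot: [1.787, 2.583, 0.0]
wrist_force: [-0.4, 0.4, -1.9]
grip_width: 0.0476
grip_force: 30.0
```

Emit:
{"api": "move_arm", "payload": {"rot": [[0,0,0],[0,0,0],[0,0,0]], "travel": [[0,0,0.004],[0,0,0.007],[0,0,0.007]], "jaw": [0.3,0.3,0.3]}}

```text
time_s: 20.9
tool_pos: [0.4814, -0.0628, 0.0127]
ee_rot: [-1.788, -2.583, 0.0]
wrist_force: [0.2, -0.4, -3.6]
grip_width: 0.0479
grip_force: 30.0
```

Emit:
{"api": "move_arm", "payload": {"rot": [[0,0,0],[0,0,0]], "travel": [[0,0,0.005],[0,0,0.005]], "jaw": [0.3,0.3]}}

```text
time_s: 21.1
tool_pos: [0.4815, -0.0628, 0.0123]
ee_rot: [1.787, 2.583, 0.0]
wrist_force: [-1.2, 0.5, 2.9]
grip_width: 0.0477
grip_force: 30.0
```

Emit:
{"api": "move_arm", "payload": {"rot": [[0,0,0],[0,0,0],[0,0,0],[0,0,0],[0,0,0],[0,0,0],[0,0,0],[0,0,0],[0,0,0],[0,0,0]], "travel": [[0,0,0],[0,0,0],[0,0,0],[0,0,0],[0,0,0],[0,0,-0.05],[0,0,-0.2],[0,0,-0.4],[0,0,-0.6],[0,0,-0.6]], "jaw": [0.75,0.75,0.75,0.75,0.75,0.75,0.75,0.75,0.75,0.75]}}

```text
time_s: 22.1
tool_pos: [0.4844, -0.0638, 0.1063]
ee_rot: [1.783, 2.577, 0.003]
wrist_force: [0.8, 0.8, 0.3]
grip_width: 0.07
grip_force: 0.0
```

Emit:
{"api": "move_arm", "payload": {"rot": [[0,0,0],[0,0,0],[0,0,0],[0,0,0]], "travel": [[0.28,0.01,0],[0.56,0.02,0],[0.827,0.023,0],[0.827,0.023,0]], "jaw": [0.75,0.75,0.75,0.75]}}

```text
time_s: 22.5
tool_pos: [0.4379, 0.0581, 0.1013]
ee_rot: [-1.781, -2.584, 0.001]
wrist_force: [0.3, -1.2, 0.5]
grip_width: 0.0695
grip_force: 0.0
```

Emit:
{"api": "move_arm", "payload": {"rot": [[0,0,0],[0,0,0],[0,0,0],[0,0,0]], "travel": [[0.28,0.01,0],[0.56,0.02,0],[0.827,0.023,0],[0.827,0.023,0]], "jaw": [0.75,0.75,0.75,0.75]}}

```text
time_s: 22.9
tool_pos: [0.3985, 0.1746, 0.1016]
ee_rot: [-1.781, -2.586, 0.0]
wrist_force: [0.0, 0.4, -0.1]
grip_width: 0.0694
grip_force: 0.0
```

Emit:
{"api": "move_arm", "payload": {"rot": [[0,0,0.04],[0,0,0.08],[0,0,0.112],[0,0,0.112],[0,0,0.112]], "travel": [[0.28,0.01,0],[0.56,0.02,0],[0.827,0.023,0],[0.827,0.023,0],[0.827,0.023,0]], "jaw": [0.75,0.75,0.75,0.75,0.75]}}

```text
time_s: 23.4
tool_pos: [0.3602, 0.2888, 0.1016]
ee_rot: [2.208, 2.234, -0.001]
wrist_force: [-0.9, 0.3, -0.1]
grip_width: 0.0698
grip_force: 0.0
```

Run:
```python
from h import *
s=pose(); d=snapshot("wrist")
w=cloud(d,s)
for b in blobs(d,s,amin=300): print(*b)
bb=min((b for b in blobs(d,s,amin=300)),key=lambda b:np.hypot(b[0][0]-320,b[0][1]-210))
# support widths
n,l,st,c=cv2.connectedComponentsWithStats(((w[...,2]>.02)&(w[...,2]<.045)).astype(np.uint8))
q=w[l==l[int(bb[0][1]),int(bb[0][0])]][:,:2]
for a in range(-90,90,6):
    t=q@[np.cos(np.radians(a)),np.sin(np.radians(a))]; print(a,round(np.ptp(np.percentile(t,[.5,99.5]))*1000,1),end="; ")
d=snapshot("top")
for b in blobs(d,hi=.06):
    if b[-1]<600 and 200<b[0][0]<400 and b[0][1]<300: print(*b)
go(*bb[1],100,None,(*s['tool_pos']*1000,0.4))
```

```text
t 23.4 pos [0.3602 0.2888 0.1016] psi 0.68 tilt [-0.   -0.05] F [-0.9  0.3 -0.1] grip 0.0698 0.0 j6 [0.43 0.42]
[505. 132.] [491, 347] [73, 31] 33.9 31.9 [221. 223. 224.] 5091
[319. 204.] [361, 293] [53, 46] 90.0 31.9 [180. 169. 155.] 3436
[625. 219.] [593, 286] [59, 23] -85.7 31.3 [172. 171. 170.] 1949
-90 49.4; -84 49.3; -78 48.7; -72 47.8; -66 46.6; -60 45.7; -54 46.9; -48 48.0; -42 48.8; -36 49.2; -30 49.4; -24 49.1; -18 48.4; -12 47.4; -6 45.9; 0 45.2; 6 45.8; 12 47.0; 18 47.9; 24 48.5; 30 48.8; 36 48.8; 42 48.4; 48 47.5; 54 46.4; 60 45.6; 66 46.6; 72 47.9; 78 48.7; 84 49.3; [236. 158.] [617, 284] [73, 63] 45.7 30.0 [134. 136. 139.] 475
[314. 184.] [541, 66] [47, 46] -21.7 39.3 [130. 133. 136.] 255
[210. 198.] [499, 349] [51, 30] 33.7 30.0 [129. 131. 133.] 180
[362. 206.] [481, -64] [48, 48] 20.7 39.1 [132. 135. 139.] 335
[232. 250.] [360, 282] [46, 37] 0.9 29.7 [101.  94.  84.] 215
travel [27.8061  5.3538 10.9158] rotz 0
```

The square is in place: (481,-64), top at 39 mm. The piece below measures 53x46, so it is the small hexagon, with its flats facing along x. Gripping it.

Emit:
{"api": "move_arm", "payload": {"rot": [[0,0,0],[0,0,0],[0,0,0],[0,0,0],[0,0,0],[0,0,0]], "travel": [[0.017,0.005,0.2],[0.017,0.005,0.4],[0.017,0.005,0.55],[0.017,0.005,0.63],[0.017,0.005,0.66],[0.017,0.005,0.66]], "jaw": [0.75,0.75,0.75,0.75,0.75,0.75]}}

```text
time_s: 24.1
tool_pos: [0.3611, 0.2905, 0.0026]
ee_rot: [-2.214, -2.229, 0.002]
wrist_force: [-0.1, -0.6, 0.3]
grip_width: 0.07
grip_force: 0.0
```

Emit:
{"api": "move_arm", "payload": {"rot": [[0,0,0],[0,0,0],[0,0,0],[0,0,0],[0,0,0],[0,0,0],[0,0,0],[0,0,0]], "travel": [[0,0,0],[0,0,0],[0,0,0],[0,0,0],[0,0,0],[0,0,0],[0,0,0],[0,0,0]], "jaw": [0.3,0.3,0.3,0.3,0.3,0.3,0.3,0.3]}}

```text
time_s: 24.9
tool_pos: [0.3609, 0.2919, 0.0035]
ee_rot: [2.211, 2.231, 0.001]
wrist_force: [-0.1, -0.5, 6.0]
grip_width: 0.0456
grip_force: 30.0
```

```bash
python3 -c "
from h import *
s=pose(); p=s['tool_pos']; go(.578,-.028,p[2],None,(*p,.6))"
```

```text
t 24.9 pos [0.3609 0.2919 0.0035] psi 0.5 tilt [0.05 0.01] F [-0.1 -0.5  6. ] grip 0.0456 30.0 j6 [0.44 0.43]
travel [-2.1476  1.4248 -0.    ] rotz 0
```

Emit:
{"api": "move_arm", "payload": {"rot": [[0,0,0],[0,0,0],[0,0,0],[0,0,0],[0,0,0]], "travel": [[0,0,-0.05],[0,0,-0.2],[0,0,-0.35],[0,0,-0.45],[0,0,-0.45]], "jaw": [0.3,0.3,0.3,0.3,0.3]}}

```text
time_s: 25.4
tool_pos: [0.362, 0.2925, 0.0725]
ee_rot: [2.211, 2.23, 0.006]
wrist_force: [0.7, -0.5, -0.2]
grip_width: 0.0458
grip_force: 30.0
```

Emit:
{"api": "move_arm", "payload": {"rot": [[0,0,0],[0,0,0],[0,0,0],[0,0,0],[0,0,0]], "travel": [[-0.18,0.12,0],[-0.36,0.24,0],[-0.54,0.36,0],[-0.716,0.475,0],[-0.716,0.475,0]], "jaw": [0.3,0.3,0.3,0.3,0.3]}}

```text
time_s: 25.9
tool_pos: [0.4347, 0.1824, 0.0698]
ee_rot: [2.215, 2.226, -0.0]
wrist_force: [0.0, 0.3, -0.8]
grip_width: 0.0458
grip_force: 30.0
```

Emit:
{"api": "move_arm", "payload": {"rot": [[0,0,0],[0,0,0],[0,0,0],[0,0,0],[0,0,0]], "travel": [[-0.18,0.12,0],[-0.36,0.24,0],[-0.54,0.36,0],[-0.716,0.475,0],[-0.716,0.475,0]], "jaw": [0.3,0.3,0.3,0.3,0.3]}}

```text
time_s: 26.4
tool_pos: [0.5068, 0.076, 0.0699]
ee_rot: [2.214, 2.227, 0.0]
wrist_force: [0.6, 0.9, -1.7]
grip_width: 0.0461
grip_force: 30.0
```

Emit:
{"api": "move_arm", "payload": {"rot": [[0,0,0],[0,0,0],[0,0,0],[0,0,0],[0,0,0],[0,0,0],[0,0,0]], "travel": [[-0.18,0.12,0],[-0.36,0.24,0],[-0.54,0.36,0],[-0.716,0.475,0],[-0.716,0.475,0],[-0.716,0.475,0],[-0.716,0.475,0]], "jaw": [0.3,0.3,0.3,0.3,0.3,0.3,0.3]}}

```text
time_s: 27.1
tool_pos: [0.5756, -0.027, 0.0697]
ee_rot: [-2.209, -2.23, 0.001]
wrist_force: [-0.1, -0.8, -0.8]
grip_width: 0.0459
grip_force: 30.0
```

Run:
```python
from h import *
s=pose(); d=snapshot("wrist")
for b in blobs(d,s,hi=.05,amin=300): print(*b)
p=s['tool_pos']; go(.578,-.028,.0125,.5,(*p,.5))
```

```text
t 27.1 pos [ 0.5756 -0.027   0.0697] psi 0.53 tilt [-0.13  0.06] F [-0.1 -0.8 -0.8] grip 0.0459 30.0 j6 [-0.24 -0.25]
[261.  64.] [543, 69] [47, 47] -39.0 40.8 [220. 217. 213.] 6289
[176. 248.] [481, -41] [56, 26] -9.8 40.1 [173. 169. 163.] 2116
travel [-0.0068  0.0157  0.3813] rotz -0.0
```

Emit:
{"api": "move_arm", "payload": {"rot": [[0,0,0],[0,0,0],[0,0,0],[0,0,0],[0,0,0],[0,0,0]], "travel": [[-0.003,0.007,0.1],[-0.003,0.007,0.2],[-0.003,0.007,0.31],[-0.003,0.007,0.36],[-0.003,0.007,0.376],[-0.003,0.007,0.376]], "jaw": [0.3,0.3,0.3,0.3,0.3,0.3]}}

```text
time_s: 27.75
tool_pos: [0.578, -0.0286, 0.0141]
ee_rot: [-2.211, -2.231, 0.0]
wrist_force: [-0.8, -0.3, -1.1]
grip_width: 0.0457
grip_force: 30.0
```

Emit:
{"api": "move_arm", "payload": {"rot": [[0,0,0],[0,0,0],[0,0,0]], "travel": [[0,0,0.004],[0,0,0.007],[0,0,0.007]], "jaw": [0.3,0.3,0.3]}}

```text
time_s: 28.05
tool_pos: [0.5785, -0.0292, 0.0135]
ee_rot: [2.212, 2.23, 0.001]
wrist_force: [0.2, -0.2, -1.7]
grip_width: 0.046
grip_force: 30.0
```

Emit:
{"api": "move_arm", "payload": {"rot": [[0,0,0],[0,0,0],[0,0,0]], "travel": [[0,0,0.004],[0,0,0.006],[0,0,0.006]], "jaw": [0.3,0.3,0.3]}}

```text
time_s: 28.35
tool_pos: [0.5783, -0.0292, 0.0126]
ee_rot: [2.212, 2.23, 0.0]
wrist_force: [-0.4, 0.4, 3.4]
grip_width: 0.0456
grip_force: 30.0
```

Emit:
{"api": "move_arm", "payload": {"rot": [[0,0,0],[0,0,0]], "travel": [[0,0,0.003],[0,0,0.003]], "jaw": [0.3,0.3]}}

```text
time_s: 28.55
tool_pos: [0.5784, -0.0293, 0.0126]
ee_rot: [2.212, 2.23, 0.0]
wrist_force: [-2.1, -0.4, 6.6]
grip_width: 0.046
grip_force: 30.0
```

Emit:
{"api": "move_arm", "payload": {"rot": [[0,0,0],[0,0,0],[0,0,0],[0,0,0],[0,0,0],[0,0,0],[0,0,0],[0,0,0],[0,0,0],[0,0,0]], "travel": [[0,0,0],[0,0,0],[0,0,0],[0,0,0],[0,0,0],[0,0,-0.05],[0,0,-0.2],[0,0,-0.4],[0,0,-0.6],[0,0,-0.6]], "jaw": [0.75,0.75,0.75,0.75,0.75,0.75,0.75,0.75,0.75,0.75]}}

```text
time_s: 29.55
tool_pos: [0.5813, -0.0298, 0.1067]
ee_rot: [2.207, 2.225, 0.007]
wrist_force: [1.3, -0.6, 1.5]
grip_width: 0.0695
grip_force: 0.0
```

Emit:
{"api": "move_arm", "payload": {"rot": [[0,0,0],[0,0,0],[0,0,0],[0,0,0]], "travel": [[0.28,-0.06,0],[0.56,-0.12,0],[0.835,-0.188,0],[0.835,-0.188,0]], "jaw": [0.75,0.75,0.75,0.75]}}

```text
time_s: 29.95
tool_pos: [0.5465, 0.1004, 0.1011]
ee_rot: [-2.205, -2.234, 0.001]
wrist_force: [0.9, -0.3, 0.3]
grip_width: 0.0698
grip_force: 0.0
```

Emit:
{"api": "move_arm", "payload": {"rot": [[0,0,0],[0,0,0],[0,0,0],[0,0,0]], "travel": [[0.28,-0.06,0],[0.56,-0.12,0],[0.835,-0.188,0],[0.835,-0.188,0]], "jaw": [0.75,0.75,0.75,0.75]}}

```text
time_s: 30.35
tool_pos: [0.5179, 0.2247, 0.1012]
ee_rot: [-2.206, -2.234, -0.0]
wrist_force: [0.1, -0.6, -0.0]
grip_width: 0.0697
grip_force: 0.0
```

Emit:
{"api": "move_arm", "payload": {"rot": [[0,0,0.045],[0,0,0.09],[0,0,0.135],[0,0,0.18],[0,0,0.225],[0,0,0.27],[0,0,0.314],[0,0,0.314],[0,0,0.314]], "travel": [[0.28,-0.06,0],[0.56,-0.12,0],[0.835,-0.188,0],[0.835,-0.188,0],[0.835,-0.188,0],[0.835,-0.188,0],[0.835,-0.188,0],[0.835,-0.188,0],[0.835,-0.188,0]], "jaw": [0.75,0.75,0.75,0.75,0.75,0.75,0.75,0.75,0.75]}}

```text
time_s: 31.25
tool_pos: [0.4908, 0.345, 0.1014]
ee_rot: [3.003, 0.922, -0.001]
wrist_force: [0.2, -0.0, 0.8]
grip_width: 0.0695
grip_force: 0.0
```

Run:
```python
from h import *
s=pose(); d=snapshot("wrist")
B=blobs(d,s,amin=300)
for b in B: print(*b)
bb=min(B,key=lambda b:np.hypot(b[0][0]-320,b[0][1]-210))
d=snapshot("top")
for b in blobs(d,hi=.06):
    if b[-1]<600 and 150<b[0][0]<400 and b[0][1]<300: print(*b)
go(*(np.array(bb[1])/1000),.1,bb[3]-90,(*s['tool_pos'],-56.1))
```

```text
t 31.25 pos [0.4908 0.345  0.1014] psi -55.87 tilt [-0.02 -0.03] F [ 0.2 -0.   0.8] grip 0.0695 0.0 j6 [0.43 1.4 ]
[491. 108.] [617, 287] [74, 65] -16.2 32.0 [223. 226. 230.] 8427
[156. 178.] [444, 457] [73, 30] -21.4 31.8 [215. 155. 174.] 4367
[317. 207.] [491, 347] [72, 30] 33.8 31.8 [183. 175. 162.] 3876
[236. 158.] [616, 284] [73, 63] 45.5 30.0 [142. 145. 148.] 471
[349. 171.] [577, -30] [49, 45] -88.1 39.1 [138. 141. 145.] 268
[314. 184.] [541, 66] [46, 46] 69.5 39.4 [137. 140. 144.] 256
[213. 205.] [485, 340] [61, 30] 34.0 29.9 [111. 107.  98.] 249
[362. 206.] [481, -64] [48, 48] 20.4 39.0 [140. 143. 147.] 334
travel [ 0.0082 -0.0102  0.009 ] rotz 0.0006
```

The hexagon is in place: (577,-30), top at 39 mm. The bar below measures 72x30 and is white, so it is the long bar. Gripping it across its width.

Emit:
{"api": "move_arm", "payload": {"rot": [[0,0,0],[0,0,0],[0,0,0],[0,0,0],[0,0,0],[0,0,0]], "travel": [[0.005,-0.005,0.2],[0.005,-0.005,0.4],[0.005,-0.005,0.55],[0.005,-0.005,0.63],[0.005,-0.005,0.66],[0.005,-0.005,0.66]], "jaw": [0.75,0.75,0.75,0.75,0.75,0.75]}}

```text
time_s: 31.95
tool_pos: [0.4908, 0.3469, 0.0026]
ee_rot: [3.004, 0.918, -0.0]
wrist_force: [-1.0, 0.6, 0.2]
grip_width: 0.0696
grip_force: 0.0
```

Emit:
{"api": "move_arm", "payload": {"rot": [[0,0,0],[0,0,0],[0,0,0],[0,0,0],[0,0,0],[0,0,0],[0,0,0],[0,0,0],[0,0,0],[0,0,0],[0,0,0]], "travel": [[0,0,0],[0,0,0],[0,0,0],[0,0,0],[0,0,0],[0,0,0],[0,0,0],[0,0,0],[0,0,0],[0,0,0],[0,0,0]], "jaw": [0.15,0.15,0.15,0.15,0.15,0.15,0.15,0.15,0.15,0.15,0.15]}}

```text
time_s: 33.05
tool_pos: [0.4907, 0.347, 0.0029]
ee_rot: [-3.005, -0.918, -0.0]
wrist_force: [-0.5, -1.1, 4.7]
grip_width: 0.0296
grip_force: 30.0
```

```bash
python3 -c "
from h import *
s=pose(); p=s['tool_pos']; go(.4455,.033,p[2],-69.4,(*p,-56.1))"
```

```text
t 33.05 pos [0.4907 0.347  0.0029] psi -56.04 tilt [0.01 0.  ] F [-0.5 -1.1  4.7] grip 0.0296 30.0 j6 [0.43 1.41]
travel [-1.4177  1.5692 -0.    ] rotz 0.0739
```

Emit:
{"api": "move_arm", "payload": {"rot": [[0,0,0],[0,0,0],[0,0,0],[0,0,0],[0,0,0]], "travel": [[0,0,-0.05],[0,0,-0.2],[0,0,-0.35],[0,0,-0.45],[0,0,-0.45]], "jaw": [0.15,0.15,0.15,0.15,0.15]}}

```text
time_s: 33.55
tool_pos: [0.4921, 0.3477, 0.0725]
ee_rot: [-3.004, -0.917, -0.007]
wrist_force: [0.4, -0.1, -1.3]
grip_width: 0.03
grip_force: 30.0
```

Emit:
{"api": "move_arm", "payload": {"rot": [[0,0,0],[0,0,0],[0,0,0],[0,0,0],[0,0,0]], "travel": [[-0.18,0.2,0],[-0.36,0.4,0],[-0.54,0.6,0],[-0.709,0.785,0],[-0.709,0.785,0]], "jaw": [0.15,0.15,0.15,0.15,0.15]}}

```text
time_s: 34.05
tool_pos: [0.4663, 0.1862, 0.0689]
ee_rot: [3.006, 0.912, -0.006]
wrist_force: [-0.8, 0.6, -2.0]
grip_width: 0.0298
grip_force: 30.0
```

Emit:
{"api": "move_arm", "payload": {"rot": [[0,0,0.02],[0,0,0.04],[0,0,0.06],[0,0,0.074],[0,0,0.074],[0,0,0.074],[0,0,0.074]], "travel": [[-0.18,0.2,0],[-0.36,0.4,0],[-0.54,0.6,0],[-0.709,0.785,0],[-0.709,0.785,0],[-0.709,0.785,0],[-0.709,0.785,0]], "jaw": [0.15,0.15,0.15,0.15,0.15,0.15,0.15]}}

```text
time_s: 34.75
tool_pos: [0.4457, 0.0338, 0.0698]
ee_rot: [-3.09, -0.564, 0.001]
wrist_force: [0.8, 0.2, -1.0]
grip_width: 0.0298
grip_force: 30.0
```

Run:
```python
from h import *
s=pose(); d=snapshot("wrist"); cv2.imwrite("pics/w9.png",d["img"][:,:,::-1])
p=s['tool_pos']; go(.4455,.033,.0119,-69.4,(*p,-69.4))
```

```text
t 34.75 pos [0.4457 0.0338 0.0698] psi -69.31 tilt [-0.03  0.03] F [ 0.8  0.2 -1. ] grip 0.0298 30.0 j6 [-0.18  1.03]
travel [-0.0034  0.0043  0.3861] rotz -0.0
```

View pics/w9.png

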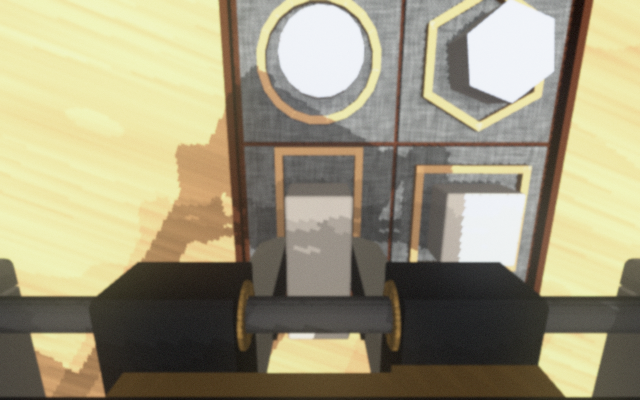

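The bar at (318,240) is square with its oblong rim at (318,200). The round at (320,60) lies inside its rim. The hexagon at (510,50) and the square at (485,230) look inside too, allowing for parallax. I lower the bar.

Emit:
{"api": "move_arm", "payload": {"rot": [[0,0,0],[0,0,0],[0,0,0],[0,0,0],[0,0,0],[0,0,0]], "travel": [[0,0,0.1],[0,0,0.2],[0,0,0.31],[0,0,0.36],[0,0,0.378],[0,0,0.378]], "jaw": [0.15,0.15,0.15,0.15,0.15,0.15]}}

```text
time_s: 35.4
tool_pos: [0.4458, 0.0334, 0.0134]
ee_rot: [-3.09, -0.564, 0.001]
wrist_force: [-0.0, 0.9, -1.7]
grip_width: 0.03
grip_force: 30.0
```

Emit:
{"api": "move_arm", "payload": {"rot": [[0,0,0],[0,0,0],[0,0,0]], "travel": [[0,0,0.004],[0,0,0.006],[0,0,0.006]], "jaw": [0.15,0.15,0.15]}}

```text
time_s: 35.7
tool_pos: [0.4461, 0.0327, 0.013]
ee_rot: [3.09, 0.563, 0.001]
wrist_force: [-0.7, -0.7, -2.0]
grip_width: 0.0297
grip_force: 30.0
```

Emit:
{"api": "move_arm", "payload": {"rot": [[0,0,0],[0,0,0],[0,0,0]], "travel": [[0,0,0.004],[0,0,0.007],[0,0,0.007]], "jaw": [0.15,0.15,0.15]}}

```text
time_s: 36.0
tool_pos: [0.4459, 0.0327, 0.0118]
ee_rot: [3.091, 0.563, 0.001]
wrist_force: [-0.2, 0.6, 3.3]
grip_width: 0.0298
grip_force: 30.0
```

Emit:
{"api": "move_arm", "payload": {"rot": [[0,0,0],[0,0,0]], "travel": [[0,0,0.003],[0,0,0.003]], "jaw": [0.15,0.15]}}

```text
time_s: 36.2
tool_pos: [0.4459, 0.0327, 0.0118]
ee_rot: [3.091, 0.563, 0.001]
wrist_force: [-3.7, -0.5, 9.5]
grip_width: 0.0299
grip_force: 30.0
```

Emit:
{"api": "move_arm", "payload": {"rot": [[0,0,0],[0,0,0],[0,0,0],[0,0,0],[0,0,0],[0,0,0],[0,0,0],[0,0,0],[0,0,0],[0,0,0],[0,0,0]], "travel": [[0,0,0],[0,0,0],[0,0,0],[0,0,0],[0,0,0],[0,0,-0.05],[0,0,-0.2],[0,0,-0.4],[0,0,-0.6],[0,0,-0.8],[0,0,-0.8]], "jaw": [0.6,0.6,0.6,0.6,0.6,0.6,0.6,0.6,0.6,0.6,0.6]}}

```text
time_s: 37.3
tool_pos: [0.4487, 0.0324, 0.1354]
ee_rot: [3.088, 0.563, 0.012]
wrist_force: [1.7, -0.5, 0.4]
grip_width: 0.0557
grip_force: 0.0
```

Emit:
{"api": "move_arm", "payload": {"rot": [[0,0,0],[0,0,0],[0,0,0],[0,0,0],[0,0,0],[0,0,0]], "travel": [[0,-0.25,0],[0,-0.5,0],[0,-0.75,0],[0,-1,0],[0,-1,0],[0,-1,0]], "jaw": [0.6,0.6,0.6,0.6,0.6,0.6]}}

```text
time_s: 37.9
tool_pos: [0.3922, 0.1736, 0.1307]
ee_rot: [3.09, 0.567, -0.001]
wrist_force: [-0.1, -0.3, -0.2]
grip_width: 0.0556
grip_force: 0.0
```

Emit:
{"api": "move_arm", "payload": {"rot": [[0,0,0],[0,0,0],[0,0,0],[0,0,0],[0,0,0],[0,0,0]], "travel": [[0,-0.25,0],[0,-0.5,0],[0,-0.75,0],[0,-1,0],[0,-1,0],[0,-1,0]], "jaw": [0.6,0.6,0.6,0.6,0.6,0.6]}}

```text
time_s: 38.5
tool_pos: [0.3404, 0.3129, 0.1307]
ee_rot: [3.09, 0.564, -0.001]
wrist_force: [0.2, -0.9, 0.2]
grip_width: 0.056
grip_force: 0.0
```

Run:
```python
from h import *
s=pose(); d=snapshot("top")
for b in blobs(d,hi=.06):
    if b[-1]<600 and 150<b[0][0]<500 and 140<b[0][1]<300: print(*b)
cv2.imwrite("pics/t9.png",cv2.resize(d["img"][135:265,150:510,::-1],None,fx=2.2,fy=2.2,interpolation=cv2.INTER_CUBIC))
```

```text
t 38.5 pos [0.3404 0.3129 0.1307] psi -69.31 tilt [-0.02 -0.06] F [ 0.2 -0.9  0.2] grip 0.056 0.0 j6 [0.5  1.71]
[236. 158.] [617, 284] [73, 63] 45.7 29.9 [132. 135. 138.] 475
[349. 171.] [577, -31] [50, 46] -88.7 39.4 [128. 131. 135.] 269
[314. 184.] [541, 66] [47, 46] 67.4 39.1 [128. 131. 135.] 251
[362. 206.] [481, -64] [48, 48] -69.8 39.6 [130. 134. 137.] 337
[327. 219.] [445, 30] [72, 30] 20.5 39.3 [131. 134. 138.] 305
[175. 212.] [462, 446] [32, 32] 68.9 29.5 [122.  89. 100.] 109
[487. 232.] [415, -396] [47, 46] 42.7 30.8 [133.  89.  19.] 267
[449. 245.] [380, -297] [49, 30] -49.1 30.7 [131. 134. 135.] 221
```

View pics/t9.png

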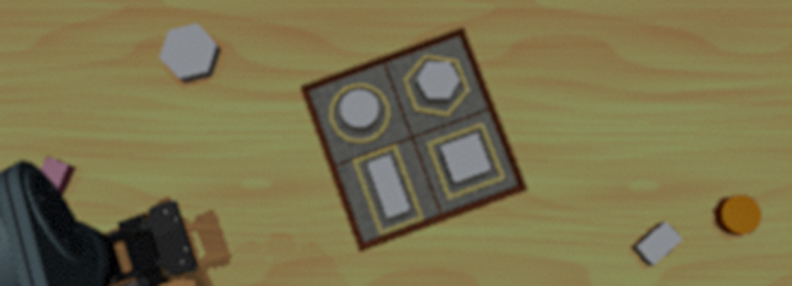

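All four samples lie flat inside their rims, with every top face at 39 mm: round (360,107), hexagon (438,80), bar (388,187) and square (465,157). The big hexagon (190,52), short bar (658,243) and orange disc haven't moved. The pink bar is partly hidden by the arm but was not touched. I hand the job in.

```bash
python3 -c "
from rig import manip
print(manip.close_job())"
```

```text
the job is handed in; nothing more can be done
None
```

The round, square, small hexagon and long bar each lie flat in their own place in the tray, set down gently, and the look-alikes are where they were; I handed the job in at about 38.5 s of the 107 s allowed.

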